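Fetch the valve tool from behind the bottles

ROBOT

A 6-joint arm with a two-finger parallel gripper is mounted at the origin on the work surface. World frame = base frame: x ahead of the robot, y to its left, z up, the work surface at z = 0. Lengths are in m, angles in degrees, forces in N, time in s.
With the tool pointing down it reaches from about 0.25 to 0.775 m from the base axis. Payload 8.9 kg.
Tool frame: the origin (TCP) lies on the centre line of the jaws, within the pads' length; the fingertips stand 22 mm ahead of it and the grasp point (between the pads) lies 3 mm ahead of it; z points along the fingers, y is the line along which they close (so a half turn about z gives the same grasp; the last joint's range is limited). The gripper opens to 85 mm and grips with 20 to 120 N. Pads are 22 mm wide; open, the fingers measure 114 mm over their backs; the gripper's body (76 mm by 85 mm) begins 54 mm behind the grasp point. The pads swing forward as they close: fully open they stand 13 mm farther back than shut.
Start: joints at [64.441, 16.656, -8.789, 64.555, 0, 82.019], TCP at [0.159, 0.5, 0.253] pointing down, gripper open.
Joint ranges: [-144.48, 144.48], [-52.06, 99.96], [-74.48, 78.29], [-112.23, 115.85], [-86.99, 84.42], [-180, 180]. Speed limits (degrees/s): [127.2, 127.2, 159.86, 180, 180, 180].

INTERFACE

Orientations are given as [roll, pitch, yaw] about the fixed x, y, z axes, in that order (R = Rz(yaw) Ry(pitch) Rx(roll)).
In Python, from bench import robot gives the robot as it stands.
- The arm moves only by the shell command python3 -m jog 'ROWS'. ROWS is JSON, one flat list of numbers, 5 for each row, row after row: the shift along the tool's x, y, z in mm, then the turn about the tool's z in degrees, then the finger opening in mm, from 0 to 85.4. A call has exactly 10 rows; each row shifts and turns the commanded pose from where the row before left it, along the tool's axes as they then stand; what a row does not reach is not made up. A row lasts 1/10 s, in which the tool goes at most 50 mm and 8.59 degrees, less where a joint would pass 70% of its speed; a pose out of reach is approached as far as the arm can. A call with a gripper value outside its range is refused whole. The fingers move at their own pace and stop on an object; the grip force is fixed at half the most. Time passes only in rows, so rows that do not move let the fingers close, or fill a call up. It gives the time, the measured TCP pose, the force, the opening and the grip force at its end, in the units of the state.
- robot.state(): the state, without advancing time (a new reading comes with each control period).
- robot.get_image(name): name is "side" or "top"; returns (picture, depth): 480x640x3 uint8, blue, green, red; 480x640 float32, m along the optical axis (not along the pixel's ray), 0 where there is no reading.
- robot.calibration(name): a dict with "fx", "fy", "cx", "cy" (pixels), "world_from_camera" (4x4, takes a point from camera to world coordinates). Camera axes: x right, y down, z forward; pixel columns grow to the right and rows downward; lengths in m; the calibration is good to about 2 mm. A picture is of the moment at which its call begins. calibration takes no time and is no camera call.
- robot.close_job(): hands the job in; it is judged then, once.
The state is a dict: "clock": time; "qpos": joint angles; "dq": joint speeds; "effort": joint torques, N m; "eef_pos": TCP position; "ee_rot": TCP orientation; "ft_force": force on the tool from outside, world axes, zero at the start; "wrist_torque": the same for the moment, N m; "grip_width": finger opening in m; "grip_force": force on a finger pad.
Only numpy, scipy, OpenCV 4.12 (cv2) and the standard library are available. Lean on these libraries where they do the work, as an engineer would, in place of code of your own. Each camera call takes 0.05 s, during which the arm holds its last target. There are 200 camera calls.

TASK

Take the blue-capped and the yellow-capped bottle out of the aluminium tray and stand both on the green mat, so that the red valve tool behind them is free; lay the tool flat and lengthwise in the middle of the open clear case while both bottles wait on the mat; then stand each bottle back in the tray, centred on the coaster of its own colour. Do not tip a bottle over, and leave the chrome pump, the rasp and the black tire levers where they lie.

Things in the scene. Friction and masses are not known exactly. Their poses are not given: they have to be found in the camera images.
- bottle_blue: Upright white bottle (0.14 to 0.28 kg), blue cap and label band, 150 high. Body diameter 52 up to 95 above its foot, then a shoulder; cap diameter 32 from 115 to 150 above its foot: a good place to grip. Origin at the centre of its underside, z up. Starts on the blue coaster.
- bottle_yellow: The same bottle with a yellow cap and a yellow label band. Origin at the centre of its underside, z up. Starts on the yellow coaster.
- valve_tool: Red plastic valve tool, 40 g, flat on the tray floor (3 above the counter), behind the two bottles as seen from the robot; these block a gripper from above. Handle bar 64 long, 14 wide, 14 high; cross head 34 wide at its +x end (x 32 to 46); brass tip at its -x end, to x -44. Grip the bar across its width (y). Origin: underside of the bar's middle; x along the bar to the head, z up.
- coaster_blue: Blue disc, diameter 70, 3 thick, fixed on the floor of the aluminium tray, its top 6 above the counter. Origin at the centre of its underside. The coasters' centres lie 76 or more apart. The tray is fixed, 200 x 200, floor 3 thick, rim 12 high and 3 thick.
- coaster_yellow: Yellow disc, the same size and likewise fixed in the tray. Origin at the centre of its underside.
- mat: Green mat fixed on the counter, the side area: 140 (x) x 200 (y), 2 thick, to the left or right of the tray. Origin at the centre of its underside, z up. It takes both bottles side by side along its y.
- case: Fixed clear case, open: base outer 106 (x) x 150 (y), walls 30 high, 3 thick; grey foam floor, its top 8 above the counter; inner space 100 (x) x 144 (y). Its length is y. The lid lies swung back flat on its +x side, 106 x 150, 12 high, with a black snap latch. Origin: centre of the base's underside. Left or right of the tray, on the side away from the mat.
- pump: Bystander: chrome mini pump lying on two black feet beyond the tray, 190 long (x), 28 wide, 28 high, origin on the counter below its barrel.
- rasp: Bystander: steel rasp with a wooden handle lying between the robot and the tray, 235 long (x, from -115 to 120), 26 wide, 18 high, origin on the counter.
- tire_levers: Bystander: two black plastic tire levers clipped side by side, lying between the robot and the tray, 122 long (x, from -55 to 67), 36 wide, 7 high, origin on the counter.
There are look-alikes about, which are no part of the job. What is shaped like the bottle_blue but pink is not meant.

How it is judged (in metres and radians):
On the way, in this order (a step that is already met when the one before it is completed fails the run):
1. both bottles stand released on the green mat (x of bottle_blue in the frame of mat between -0.055 and 0.055 m and y of bottle_blue in the frame of mat between -0.085 and 0.085 m and z of bottle_blue in the frame of mat between -0.002 and 0.006 m and angle between each of bottle_blue, bottle_yellow's own z axis and vertical below 0.1 rad and linear speed of each of bottle_blue, bottle_yellow below 0.02 m/s and contact force between the fingers and bottle_blue below 0.1 N and x of bottle_yellow in the frame of mat between -0.055 and 0.055 m and y of bottle_yellow in the frame of mat between -0.085 and 0.085 m and z of bottle_yellow in the frame of mat between -0.002 and 0.006 m and contact force between the fingers and bottle_yellow below 0.1 N), for 0.2 s.
2. the valve tool lies released in the case while both bottles stand on the mat (all of step 1 and x of valve_tool in the frame of case between -0.018 and 0.018 m and y of valve_tool in the frame of case between -0.018 and 0.018 m and z of valve_tool in the frame of case between 0.004 and 0.014 m and angle between valve_tool's own z axis and vertical below 0.1 rad and angle between the x axis of valve_tool and the y axis of case, either way round below 0.3 rad and linear speed of valve_tool below 0.02 m/s and contact force between the fingers and valve_tool below 0.1 N), for 0.2 s.
At the end, for the whole second after the job is handed in: Each bottle stands upright, released and still on the coaster of its own colour, centred within 12 mm; the valve tool lies flat, released and still on the foam of the case, within 18 mm of its centre along each case axis and 0.3 rad of its length (horizontal distance between bottle_blue and coaster_blue below 0.012 m and z of bottle_blue in the frame of coaster_blue between 0.001 and 0.006 m and angle between each of bottle_blue, bottle_yellow, valve_tool's own z axis and vertical below 0.1 rad and linear speed of each of bottle_blue, bottle_yellow, valve_tool below 0.02 m/s and contact force between the fingers and bottle_blue below 0.1 N and horizontal distance between bottle_yellow and coaster_yellow below 0.012 m and z of bottle_yellow in the frame of coaster_yellow between 0.001 and 0.006 m and contact force between the fingers and bottle_yellow below 0.1 N and x of valve_tool in the frame of case between -0.018 and 0.018 m and y of valve_tool in the frame of case between -0.018 and 0.018 m and z of valve_tool in the frame of case between 0.004 and 0.014 m and angle between the x axis of valve_tool and the y axis of case, either way round below 0.3 rad and contact force between the fingers and valve_tool below 0.1 N); the robot touches nothing.
It fails at once if the chrome pump moved more than 20 mm (distance of pump from where it was at the start of the episode above 0.02 m).
It fails at once if the rasp moved more than 20 mm (distance of rasp from where it was at the start of the episode above 0.02 m).
It fails at once if the pair of tire levers moved more than 20 mm (distance of tire_levers from where it was at the start of the episode above 0.02 m).
It fails at once if a bottle is tipped over (angle between any of bottle_blue, bottle_yellow's own z axis and vertical above 0.7 rad).
It also fails if it takes over 128 s, if anything falls off the work surface, if the arm or the gripper's body presses on something with over 40 N, if the wrist force passes 120 N, or if a joint passes its speed limit or range.

## Working session

There is one attempt and no reset: what is moved stays moved. The work goes in short steps, Python scripts to look and compute and a shell command to move; the robot and the scene stay as the last step left them, time stands still between calls to the robot, and variables do not carry over. Pictures are saved under pics/ and viewed, at most 14 in all, crops included, and the job is handed in when it is done.

```bash
mkdir -p pics
cat > h.py <<'E'
import numpy as np, cv2
from bench import robot
def grab(n):
    im,d=robot.get_image(n); np.savez('/tmp/%s.npz'%n,im=im,d=d); return im,d
def load(n):
    f=np.load('/tmp/%s.npz'%n); return f['im'],f['d']
def pt(n,u,v,d=None,z=None):
    c=robot.calibration(n); T=np.array(c['world_from_camera'])
    r=np.array([(u-c['cx'])/c['fx'],(v-c['cy'])/c['fy'],1.])
    if z is None:
        w=d[int(v)-1:int(v)+2,int(u)-1:int(u)+2]; p=r*np.median(w[w>0])
    else:
        R=T[:3,:3]@r; p=r*((z-T[2,3])/R[2])
    return (T[:3,:3]@p+T[:3,3]).round(4)
E
python3 - <<'E'
from h import *
for n in('top','side'):
    im,d=grab(n); cv2.imwrite('pics/%s0.png'%n,im); print(np.array(robot.calibration(n)['world_from_camera']).round(3), robot.calibration(n)['fx'])
print(robot.state())
E
```

```text
[[-0.002 -0.996  0.091  0.473]
 [-1.     0.003  0.017  0.01 ]
 [-0.018 -0.091 -0.996  0.821]
 [ 0.     0.     0.     1.   ]] 460.3233775358856
[[ 0.942 -0.192  0.274  0.216]
 [-0.334 -0.597  0.729 -0.901]
 [ 0.023 -0.779 -0.627  0.82 ]
 [ 0.     0.     0.     1.   ]] 545.2260938607313
{'clock': 0.1, 'qpos': array([ 6.44397163e+01,  1.66847839e+01, -8.82485448e+00,  6.45537534e+01,
       -5.49103462e-04,  8.20188382e+01]), 'dq': array([ 0.00248231, -0.03607704,  0.04596106,  0.09210979,  0.02555729,
       -0.09628422]), 'effort': array([ 1.28302032e-03, -5.37980819e+01,  3.31918538e+01,  9.35544900e-03,
       -2.43103514e-04,  2.13180454e-05]), 'eef_pos': array([0.15841048, 0.50017148, 0.25281033]), 'ee_rot': array([-1.79937146e+02, -8.25800940e-03,  1.62420874e+02]), 'ft_force': array([ 0.38058444, -0.61051107, -0.34200226]), 'wrist_torque': array([ 6.94385631e-02, -1.28459837e-06, -1.83932917e-02]), 'grip_force': 0.0, 'grip_width': 0.08528212524320708}
```

View pics/top0.png

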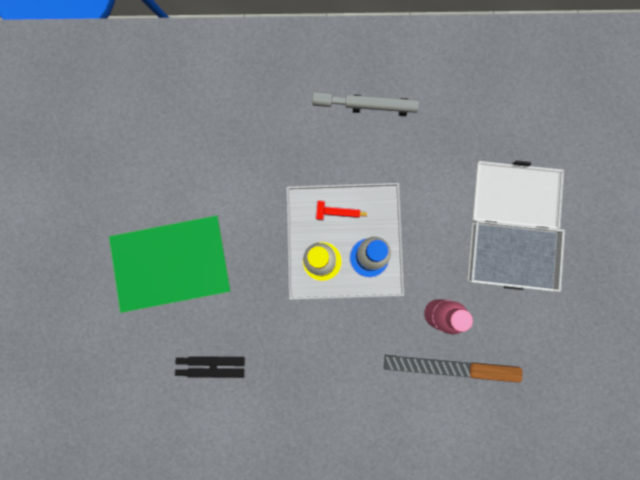

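View pics/side0.png

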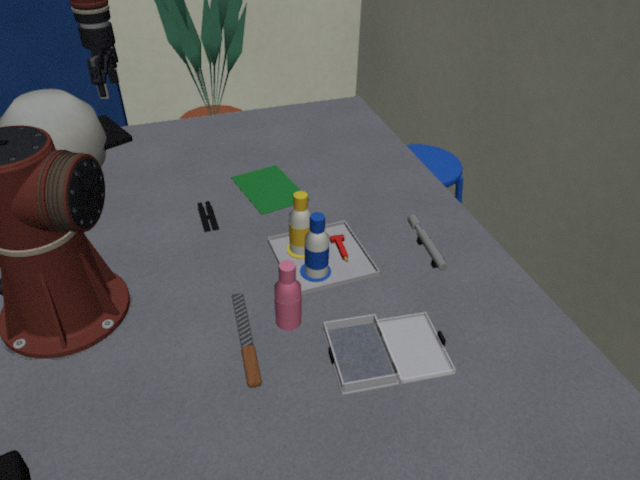

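The top picture shows yellow cap (318,258), blue cap (377,251), pink look-alike (459,321, not meant), red tool (341,211) with its head at the left, mat at (170,263), and case base at (517,257) with its lid beyond it. In the side view, blue is at (317,222), yellow at (301,200) and pink at (287,272). Only the caps at (318,258) and (377,251) fit the description.

```bash
cat > m.py <<'E'
from h import *
def seg(im,lo,hi,box,s=120,v=70):
    h=cv2.cvtColor(im,cv2.COLOR_BGR2HSV); m=cv2.inRange(h,(lo,s,v),(hi,255,255)); k=np.zeros_like(m); x0,y0,x1,y1=box; k[y0:y1,x0:x1]=m[y0:y1,x0:x1]; return k
def world(mask,d,n='top'):
    v,u=np.nonzero(mask); c=robot.calibration(n);T=np.array(c['world_from_camera']); z=d[v,u]
    P=np.c_[(u-c['cx'])/c['fx']*z,(v-c['cy'])/c['fy']*z,z]@T[:3,:3].T+T[:3,3]; return P[z>0]
def cap(im,d,col,box):
    lo,hi={'b':(100,125),'y':(22,35)}[col]; P=world(seg(im,lo,hi,box),d); zt=P[:,2].max()
    Q=P[P[:,2]>zt-.008]; (c,r)=cv2.minEnclosingCircle(Q[:,:2].astype(np.float32)); return np.r_[c,zt,r].round(4),len(Q)
E
python3 - <<'E'
from m import *
im,d=load('top')
B=(340,225,400,285);Y=(295,235,345,285)
print('b',cap(im,d,'b',B),'y',cap(im,d,'y',Y))
for n,lo,hi,b in(('b',100,125,B),('y',22,35,Y)):
    P=world(seg(im,lo,hi,b),d); Q=P[P[:,2]<.02]; print(n,'coaster z',np.median(Q[:,2]))
    # algebraic fit on outer pts: enclosing circle
    print(cv2.minEnclosingCircle(Q[:,:2].astype(np.float32)))
m=seg(im,0,8,(305,190,375,230))
P=world(m,d); print('tool z',np.percentile(P[:,2],[5,50,95])); print(cv2.minAreaRect(P[:,:2].astype(np.float32)))
m=seg(im,45,80,(80,190,250,330)); P=world(m,d); print('mat',np.median(P[:,2]),cv2.minAreaRect(P[:,:2].astype(np.float32)))
for u,v in((478,222),(563,229),(561,290),(471,288)): print('case',pt('top',u,v,z=.03))
print('foam',[pt('top',u,v,z=.008) for u,v in((478,226),(556,229),(554,286),(475,284))], pt('top',517,257,d))
for u,v in((318,258),(377,251),(322,211),(340,212),(459,321)): print(u,v,pt('top',u,v,d))
a=cv2.resize(im[180:300,285:405],None,fx=5,fy=5,interpolation=2); b=cv2.resize(im[210:300,460:575],None,fx=5,fy=5,interpolation=2)
cv2.imwrite('pics/c1.png',a); cv2.imwrite('pics/c2.png',b)
E
```

```text
b (array([ 0.5219, -0.0506,  0.1591,  0.0157]), 361) y (array([0.5127, 0.0353, 0.1585, 0.016 ]), 374)
b coaster z 0.005851002497891056
((0.5200230479240417, -0.05003543198108673), 0.034189432859420776)
y coaster z 0.00572850548535031
((0.5134961009025574, 0.03320338949561119), 0.03435618802905083)
tool z [0.01361167 0.01653581 0.01869637]
((0.6002886295318604, 0.0040385909378528595), (0.07752585411071777, 0.03203318268060684), 84.84329986572266)
mat 0.0011460446574356187 ((0.5105608701705933, 0.3080296218395233), (0.13948649168014526, 0.1999598890542984), 10.80053997039795)
case [ 0.5787 -0.2365  0.03  ]
case [ 0.566 -0.381  0.03 ]
case [ 0.462  -0.3727  0.03  ]
case [ 0.4656 -0.2211  0.03  ]
foam [array([ 0.5745, -0.2432,  0.008 ]), array([ 0.5686, -0.3797,  0.008 ]), array([ 0.4686, -0.3716,  0.008 ]), array([ 0.4723, -0.2347,  0.008 ])] [ 0.5193 -0.3092  0.0089]
318 258 [0.5104 0.0346 0.156 ]
377 251 [ 0.5203 -0.0508  0.1553]
322 211 [0.6012 0.0326 0.0168]
340 212 [0.5992 0.0008 0.0169]
459 321 [ 0.4196 -0.1677  0.1491]
```

View pics/c1.png

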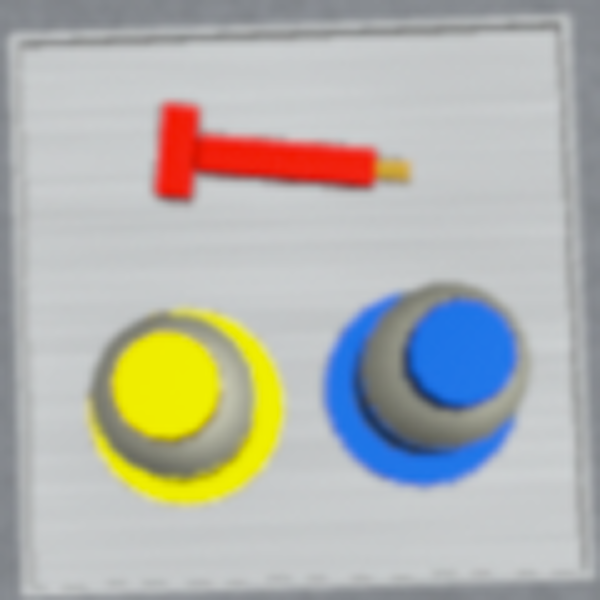

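View pics/c2.png

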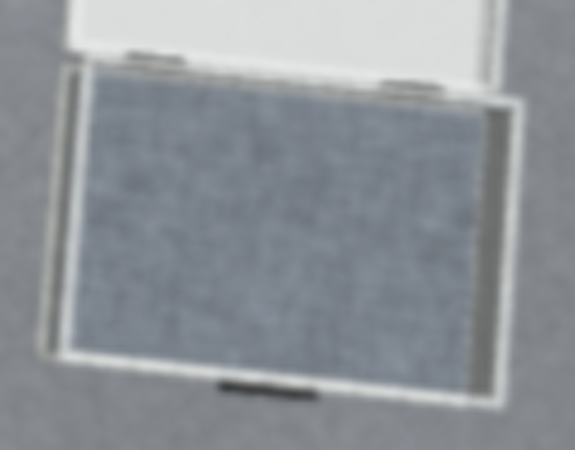

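The crops show the yellow and blue coasters, each under its own bottle. The tool's head points to +y with the bar at about 85° yaw, and the case rim corners are at crop pixels (85,62), (62,360), (503,405) and (523,98). The heights match: cap tops 0.156, coasters 0.006, tool top 0.017. I'll turn the gripper to yaw 90 and compute the case pose.

```bash
python3 -m jog '[0,0,0,7.24,70, 0,0,0,7.24,70, 0,0,0,7.24,70, 0,0,0,7.24,70, 0,0,0,7.24,70, 0,0,0,7.24,70, 0,0,0,7.24,70, 0,0,0,7.24,70, 0,0,0,7.24,70, 0,0,0,7.24,70]'
python3 - <<'E'
from m import *
c=[pt('top',460+a/5,210+b/5,z=.03) for a,b in((85,62),(62,360),(503,405),(523,98))]
print(c,np.mean(c,0)); 
e=(c[0]+c[1]-c[2]-c[3]); print('yaw of y',np.degrees(np.arctan2(e[1],e[0])),np.linalg.norm(e)/2, np.linalg.norm(c[0]+c[3]-c[1]-c[2])/2)
s=robot.state(); print(s['eef_pos'],s['ee_rot'])
E
```

```text
clock: 1.1
eef_pos: [0.1584, 0.5003, 0.2529]
ee_rot: [-180.0, 0.0, 89.7]
ft_force: [0.2, 0.1, 0.5]
grip_width: 0.0702
grip_force: 0.0
[array([ 0.578 , -0.2348,  0.03  ]), array([ 0.4757, -0.2238,  0.03  ]), array([ 0.4603, -0.3719,  0.03  ]), array([ 0.5649, -0.3837,  0.03  ])] [ 0.519725 -0.30355   0.03    ]
yaw of y 84.51870340530262 0.14918214537939853 0.1040762340786791
[0.15844703 0.50027836 0.25294446] [-1.79980570e+02  4.00199157e-02  8.97226240e+01]
```

```bash
python3 -m jog '[-10,8,1,0,70, -20,15,1,0,70, -25,19,2,0,70, -28,21,2,0,70, -28,21,2,0,70, -28,21,2,0,70, -28,21,2,0,70, -28,21,2,0,70, -28,21,2,0,70, -28,21,2,0,70]' >/dev/null; python3 -m jog '[-28,21,2,0,70, -28,21,2,0,70, -28,21,2,0,70, -28,21,2,0,70, -28,21,1,0,70, -25,20,1,0,70, -22,18,1,0,70, -16,12,1,0,70, -11,10,0,0,70, 0,0,0,0,70]'
python3 - <<'E'
from m import *
im,d=grab('side');cv2.imwrite('pics/s1.png',cv2.resize(im[120:320,200:420],None,fx=2.7,fy=2.7))
print(robot.state()['eef_pos'])
E
```

```text
clock: 3.1
eef_pos: [0.5133, 0.0341, 0.2231]
ee_rot: [-180.0, 0.0, 90.0]
ft_force: [0.5, -0.1, 0.5]
grip_width: 0.0701
grip_force: 0.0
[0.51253569 0.03510164 0.22303415]
```

View pics/s1.png

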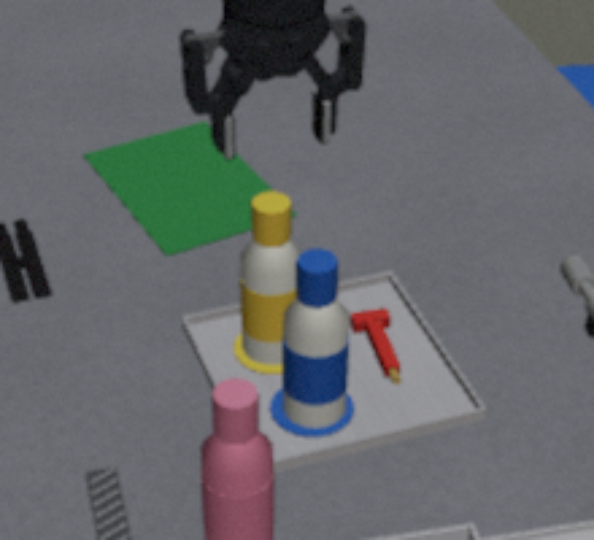

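The crop shows the fingertips (225,150)/(325,135) straddling the yellow cap (271,205). I'll descend, grip and lift.

```bash
python3 -m jog '[0,0,8,0,70, 0,0,12,0,70, 0,0,14,0,70, 0,0,14,0,70, 0,0,12,0,70, 0,0,10,0,70, 0,0,8,0,70, 0,0,0,0,70, 0,0,0,0,20, 0,0,0,0,20]'; python3 -m jog '[0,0,0,0,20, 0,0,0,0,20, 0,0,0,0,20, 0,0,0,0,20, 0,0,-3,0,20, 0,0,-6,0,20, 0,0,-10,0,20, 0,0,-12,0,20, 0,0,-12,0,20, 0,0,-12,0,20]'
```

```text
clock: 4.15
eef_pos: [0.5131, 0.0356, 0.1458]
ee_rot: [179.9, 0.0, 90.0]
ft_force: [0.1, 0.1, 0.0]
grip_width: 0.0421
grip_force: 0.0
clock: 5.15
eef_pos: [0.513, 0.0356, 0.2017]
ee_rot: [180.0, 0.0, 90.0]
ft_force: [0.1, -0.1, -2.8]
grip_width: 0.03
grip_force: 59.5
```

```bash
python3 -m jog '[4,0,0,0,20, 10,-1,0,0,20, 17,-1,0,0,20, 23,-1,0,0,20, 25,-1,0,0,20, 25,-1,0,0,20, 25,-1,0,0,20, 25,-1,0,0,20, 25,-1,0,0,20, 25,-1,0,0,20]'; python3 -m jog '[25,-1,0,0,20, 25,-1,0,0,20, 23,-1,0,0,20, 18,0,0,0,20, 12,0,0,0,20, 6,0,0,0,20, 3,0,0,0,20, 0,0,8,0,20, 0,0,10,0,20, 0,0,12,0,20]'; python3 -m jog '[0,0,12,0,20, 0,0,8,0,20, 0,0,5,0,20, 0,0,3,0,20, 0,0,0,0,20, 0,0,0,0,20, 0,0,0,0,20, 0,0,0,0,20, 0,0,0,0,20, 0,0,0,0,20]'
```

```text
clock: 6.15
eef_pos: [0.5027, 0.2413, 0.1995]
ee_rot: [-179.9, 0.0, 90.0]
ft_force: [0.3, -0.1, -2.2]
grip_width: 0.0306
grip_force: 59.6
clock: 7.15
eef_pos: [0.5007, 0.3509, 0.1694]
ee_rot: [-180.0, 0.0, 90.0]
ft_force: [0.1, 0.4, -2.5]
grip_width: 0.0306
grip_force: 59.6
clock: 8.15
eef_pos: [0.5006, 0.3516, 0.1423]
ee_rot: [180.0, -0.0, 90.0]
ft_force: [0.2, -0.3, -2.6]
grip_width: 0.0307
grip_force: 59.6
```

```bash
python3 -m jog '[0,0,0.7,0,20, 0,0,0,0,20, 0,0,0,0,34, 0,0,0,0,45, 0,0,0,0,70, 0,0,0,0,70, 0,0,0,0,70, 0,0,0,0,70, 0,0,-5,0,70, 0,0,-10,0,70]'; python3 -m jog '[0,0,-20,0,70, 0,0,-25,0,70, 0,0,-20,0,70, -10,0,0,0,70, -20,0,0,0,70, -30,2,0,0,70, -40,2,0,0,70, -40,2,0,0,70, -40,2,0,0,70, -40,2,0,0,70]'; python3 -m jog '[-40,2,0,0,70, -40,2,0,0,70, -40,2,0,0,70, -30,2,0,0,70, -20,2,0,0,70, -10,2,0,0,70, -2,0,0,0,70, 0,0,0,0,70, 0,0,0,0,70, 0,0,0,0,70]'
python3 - <<'E'
from m import *
im,d=grab('top'); print(robot.state()['eef_pos'])
print('y bottle',cap(im,d,'y',(80,170,280,330)))
cv2.imwrite('pics/t2.png',im)
E
```

```text
clock: 9.15
eef_pos: [0.5002, 0.3514, 0.1566]
ee_rot: [-179.9, 0.0, 90.0]
ft_force: [-1.1, -0.4, -0.6]
grip_width: 0.0699
grip_force: 0.0
clock: 10.15
eef_pos: [0.5102, 0.1298, 0.2216]
ee_rot: [-180.0, 0.0, 90.0]
ft_force: [0.9, 0.5, -0.7]
grip_width: 0.0699
grip_force: 0.0
clock: 11.15
eef_pos: [0.5227, -0.0494, 0.2216]
ee_rot: [-180.0, -0.0, 90.1]
ft_force: [-0.8, -0.6, -0.3]
grip_width: 0.0699
grip_force: 0.0
[ 0.52271657 -0.0495403   0.2216357 ]
y bottle (array([0.5006, 0.3508, 0.1542, 0.0161]), 372)
```

View pics/t2.png

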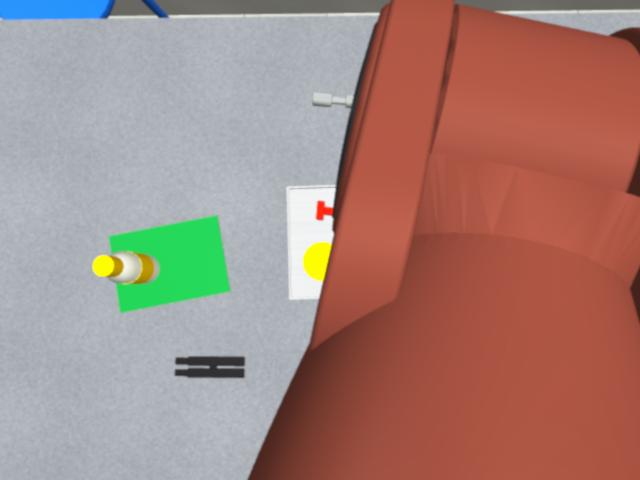

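Yellow stands on the mat (foot 155,267; cap 103,265), and its position matches the TCP. Now blue.

```bash
python3 -m jog '[-1,-1,8,0,70, 0,0,12,0,70, 0,0,14,0,70, 0,0,14,0,70, 0,0,12,0,70, 0,0,10,0,70, 0,0,6,0,70, 0,0,0,0,70, 0,0,0,0,20, 0,0,0,0,20]'; python3 -m jog '[0,0,0,0,20, 0,0,0,0,20, 0,0,0,0,20, 0,0,0,0,20, 0,0,-3,0,20, 0,0,-6,0,20, 0,0,-10,0,20, 0,0,-12,0,20, 0,0,-12,0,20, 0,0,-12,0,20]'
```

```text
clock: 12.2
eef_pos: [0.5222, -0.0515, 0.1461]
ee_rot: [179.9, 0.0, 90.0]
ft_force: [-0.6, 0.4, 0.6]
grip_width: 0.042
grip_force: 0.0
clock: 13.2
eef_pos: [0.522, -0.0514, 0.202]
ee_rot: [180.0, 0.0, 90.0]
ft_force: [0.3, 0.1, -2.1]
grip_width: 0.0302
grip_force: 59.5
```

```bash
python3 -m jog '[4,0,0,0,20, 10,0,0,0,20, 17,-1,0,0,20, 23,-1,0,0,20, 25,-1,0,0,20, 25,0,0,0,20, 25,0,0,0,20, 25,0,0,0,20, 25,0,0,0,20, 25,0,0,0,20]'>/dev/null; python3 -m jog '[25,0,0,0,20, 25,0,0,0,20, 23,0,0,0,20, 18,0,0,0,20, 11,0,0,0,20, 6,0,0,0,20, 3,0,0,0,20, 0,0,8,0,20, 0,0,10,0,20, 0,0,12,0,20]'; python3 -m jog '[0,0,12,0,20, 0,0,8,0,20, 0,0,5,0,20, 0,0,3.7,0,20, 0,0,0,0,20, 0,0,0,0,20, 0,0,0,0,20, 0,0,0,0,20, 0,0,0,0,20, 0,0,0,0,20]'
```

```text
clock: 15.2
eef_pos: [0.5186, 0.263, 0.1697]
ee_rot: [-180.0, 0.0, 90.0]
ft_force: [-0.1, 0.5, -2.8]
grip_width: 0.0306
grip_force: 59.6
clock: 16.2
eef_pos: [0.5189, 0.2638, 0.1423]
ee_rot: [180.0, -0.0, 90.0]
ft_force: [-1.8, 0.4, 5.5]
grip_width: 0.0311
grip_force: 60.2
```

```bash
python3 -m jog '[0,0,-0.5,0,20, 0,0,0,0,20, 0,0,0,0,34, 0,0,0,0,45, 0,0,0,0,70, 0,0,0,0,70, 0,0,0,0,70, 0,0,0,0,70, 0,0,-5,0,70, 0,0,-10,0,70]'; python3 -m jog '[0,0,-20,0,70, 0,0,-20,0,70, 0,0,-15,0,70, 0,0,0,0,40, 0,0,0,0,40, 0,0,0,0,40, 0,0,0,0,40, 0,0,0,0,40, 0,0,0,0,40, 0,0,0,0,40]'
python3 - <<'E'
from m import *
im,d=grab('top'); print(robot.state()['eef_pos'])
for n,lo,hi,b in(('b',100,125,(330,215,410,295)),('y',22,35,(290,225,345,290))):
    m=seg(im,lo,hi,b); P=world(m,d); Q=P[P[:,2]<.02]; print(n,cv2.minEnclosingCircle(Q[:,:2].astype(np.float32)),len(Q),'mean',Q.mean(0))
P=world(seg(im,0,8,(305,190,375,230)),d); P=P[P[:,2]<.03]; print(cv2.minAreaRect(P[:,:2].astype(np.float32)))
cv2.imwrite('pics/t3.png',im)
E
```

```text
clock: 17.2
eef_pos: [0.5182, 0.2635, 0.1574]
ee_rot: [-179.9, 0.0, 90.0]
ft_force: [0.1, 0.7, 0.5]
grip_width: 0.07
grip_force: 0.0
clock: 18.2
eef_pos: [0.5186, 0.2636, 0.2122]
ee_rot: [-180.0, 0.0, 90.0]
ft_force: [0.0, 0.2, -0.3]
grip_width: 0.04
grip_force: 0.0
[0.51858154 0.26361699 0.21227733]
b ((0.5198312997817993, -0.05029681697487831), 0.03444194793701172) 1164 mean [ 0.51970044 -0.05011017  0.00576612]
y ((0.5138337016105652, 0.033455535769462585), 0.034475985914468765) 1173 mean [0.5135822  0.03347945 0.00548463]
((0.6001766324043274, 0.004008077085018158), (0.0775519609451294, 0.03239729255437851), 84.75392150878906)
```

View pics/t3.png

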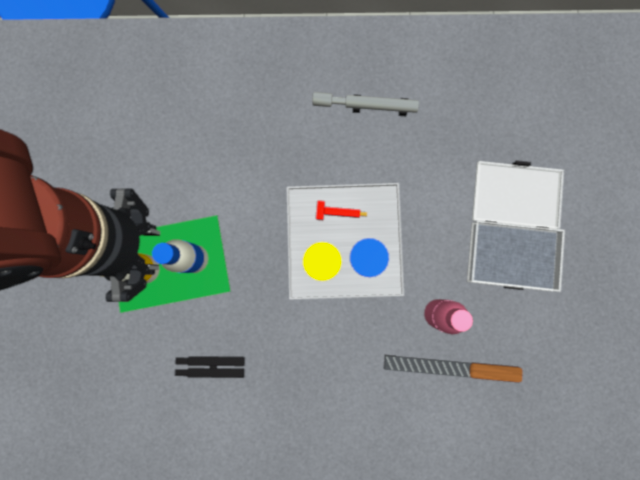

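Both bottles stand on the mat (blue foot about 205,258). The coasters at (369,257) and (322,261) are clear, and the tool lies free at (341,211). I'll go above the tool and turn 5°.

```bash
python3 -m jog '[-10,3,0,0,40, -20,6,0,0,40, -30,9,0,0,40, -35,10,0,0,40, -35,11,0,0,40, -35,11,0,0,40, -35,11,0,0,40, -30,9,0,0,40, -20,6,0,0,40, -10,3,0,0,40]'>/dev/null; python3 -m jog '[-6.5,2,0,0,40, 0,0,0,5,40, 0,0,12,0,40, 0,0,25,0,40, 0,0,30,0,40, 0,0,30,0,40, 0,0,20,0,40, 0,0,10,0,40, 0,0,5,0,40, 0,0,0,0,40]'
python3 - <<'E'
from m import *
im,d=grab('side');cv2.imwrite('pics/s2.png',cv2.resize(im[170:310,240:420],None,fx=4,fy=4))
print(robot.state()['eef_pos'],robot.state()['ee_rot'])
E
```

```text
clock: 20.25
eef_pos: [0.5997, -0.0025, 0.0802]
ee_rot: [-180.0, -0.0, 85.1]
ft_force: [0.6, 0.7, 0.9]
grip_width: 0.0398
grip_force: 0.0
[ 0.60009068 -0.00265645  0.08092325] [ 1.79958458e+02 -9.51761378e-04  8.50729178e+01]
```

View pics/s2.png

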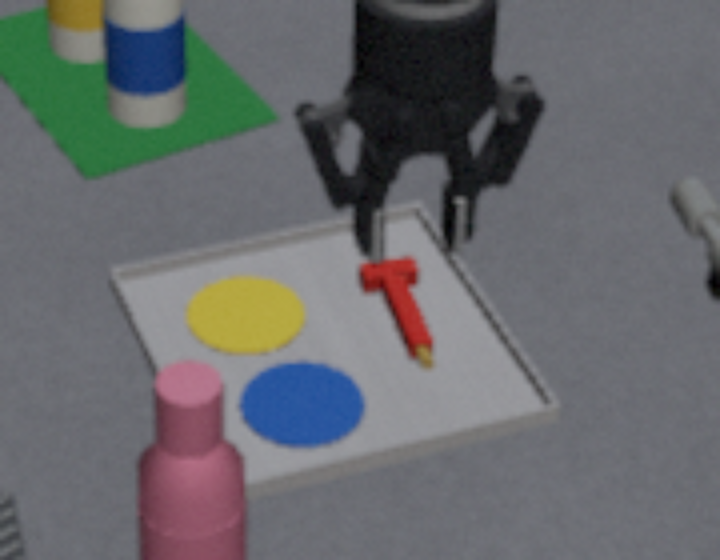

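The fingertips (375,255)/(455,245) straddle the bar line. I'll descend 53 mm and grip.

```bash
python3 -m jog '[0,0,8,0,40, 0,0,12,0,40, 0,0,12,0,40, 0,0,10,0,40, 0,0,7,0,40, 0,0,4,0,40, 0,0,0,0,40, 0,0,0,0,25, 0,0,0,0,5, 0,0,0,0,5]'; python3 -m jog '[0,0,0,0,5, 0,0,0,0,5, 0,0,0,0,5, 0,0,-3,0,5, 0,0,-7,0,5, 0,0,-10,0,5, 0,0,-15,0,5, 0,0,-15,0,5, 0,0,-10,0,5, 0,0,0,0,5]'
```

```text
clock: 21.3
eef_pos: [0.6003, -0.0029, 0.0281]
ee_rot: [179.9, 0.0, 85.0]
ft_force: [-0.5, 0.2, 4.0]
grip_width: 0.0124
grip_force: 59.4
clock: 22.3
eef_pos: [0.6009, -0.003, 0.0893]
ee_rot: [179.8, 0.0, 85.0]
ft_force: [0.6, -0.1, -0.4]
grip_width: 0.012
grip_force: 59.0
```

```bash
python3 -m jog '[0,0,-10,0,5, -4,0,-20,0,5, -12,-2,-20,0,5, -22,-4,-10,0,5, -25,-5,0,0,5, -28,-5,0,0,5, -28,-5,0,0,5, -28,-5,0,0,5, -28,-5,0,0,5, -28,-5,0,0,5]'>/dev/null; python3 -m jog '[-28,-5,0,0,5, -25,-4,0,0,5, -20,-4,0,0,5, -15,-3,0,0,5, -10,-2,0,0,5, -5.5,-0.5,0,0,5, 0,0,0,0.5,5, 0,0,15,0,5, 0,0,25,0,5, 0,0,20,0,5]'
python3 - <<'E'
from m import *
im,d=grab('side');cv2.imwrite('pics/s3.png',cv2.resize(im[250:410,300:480],None,fx=3.7,fy=3.7))
print(robot.state()['eef_pos'],robot.state()['ee_rot'],robot.state()['grip_width'])
E
```

```text
clock: 24.3
eef_pos: [0.5191, -0.3024, 0.0866]
ee_rot: [-180.0, -0.0, 84.6]
ft_force: [-0.6, -0.0, -0.1]
grip_width: 0.0123
grip_force: 59.0
[ 0.51752099 -0.30125074  0.08340051] [-1.79776181e+02 -1.55255766e-01  8.45586707e+01] 0.012036089675551864
```

View pics/s3.png

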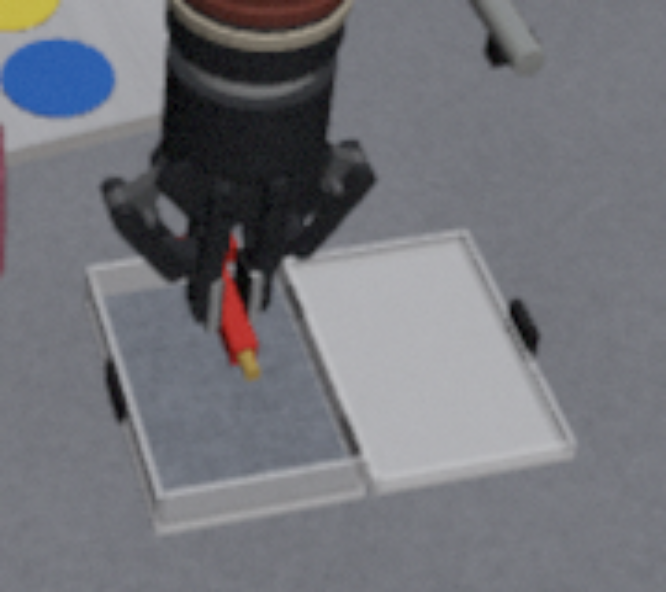

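The tool hangs level over the foam (bar end at 240,350), lined up with the case length. I'll lower it gently and release.

```bash
python3 -m jog '[0,0,0,0,5, 0,0,0,0,5, 0,0,8,0,5, 0,0,12,0,5, 0,0,12,0,5, 0,0,10,0,5, 0,0,7,0,5, 0,0,4,0,5, 0,0,0,0,5, 0,0,0,0,5]'; python3 -m jog '[0,0,1,0,5, 0,0,0,0,5, 0,0,0,0,5, 0,0,0,0,15, 0,0,0,0,22, 0,0,0,0,30, 0,0,0,0,30, 0,0,0,0,30, 0,0,-5,0,30, 0,0,-10,0,30]'
```

```text
clock: 25.35
eef_pos: [0.519, -0.3036, 0.0346]
ee_rot: [180.0, 0.0, 84.5]
ft_force: [0.1, -0.3, -0.3]
grip_width: 0.0121
grip_force: 58.9
clock: 26.35
eef_pos: [0.5184, -0.3031, 0.0484]
ee_rot: [-179.9, -0.0, 84.5]
ft_force: [0.0, 0.1, 0.5]
grip_width: 0.0296
grip_force: 0.0
```

```bash
python3 -m jog '[0,0,-20,0,30, 0,0,-35,0,30, 0,0,-40,0,30, 0,0,-40,0,30, 0,0,-30,-5.5,30, 10,0,0,0,70, 20,0,0,0,70, 30,0,0,0,70, 40,0,0,0,70, 40,0,0,0,70]'>/dev/null; python3 -m jog '[40,0,0,0,70, 40,0,0,0,70, 40,0,0,0,70, 40,0,0,0,70, 40,0,0,0,70, 40,0,0,0,70, 40,0,0,0,70, 40,0,0,0,70, 35,0,0,0,70, 30,0,0,0,70]'>/dev/null;  python3 -m jog '[20,0,0,0,70, 13,0,0,0,70, 8,0,0,0,70, 0,0,0,0,70, 0,0,0,0,70, 0,0,0,0,70, 0,0,0,0,70, 0,0,0,0,70, 0,0,0,0,70, 0,0,0,0,70]'
python3 - <<'E'
from m import *
im,d=grab('top'); print(robot.state()['eef_pos'])
P=world(seg(im,0,8,(472,225,562,290)),d); P=P[P[:,2]<.04]; r=cv2.minAreaRect(P[:,:2].astype(np.float32)); print(r,np.median(P[:,2]))
print('b',cap(im,d,'b',(90,180,260,320)))
cv2.imwrite('pics/c3.png',cv2.resize(im[210:300,460:575],None,fx=5,fy=5,interpolation=2))
E
```

```text
clock: 29.35
eef_pos: [0.5187, 0.2624, 0.2134]
ee_rot: [180.0, 0.0, 90.0]
ft_force: [-0.4, 0.0, 0.0]
grip_width: 0.07
grip_force: 0.0
[0.5186681  0.26243536 0.21343661]
((0.5238347053527832, -0.29733991622924805), (0.08366513252258301, 0.03133804723620415), 89.81842041015625) 0.0218452438273658
b (array([0.5189, 0.2633, 0.1541, 0.0157]), 363)
```

View pics/c3.png

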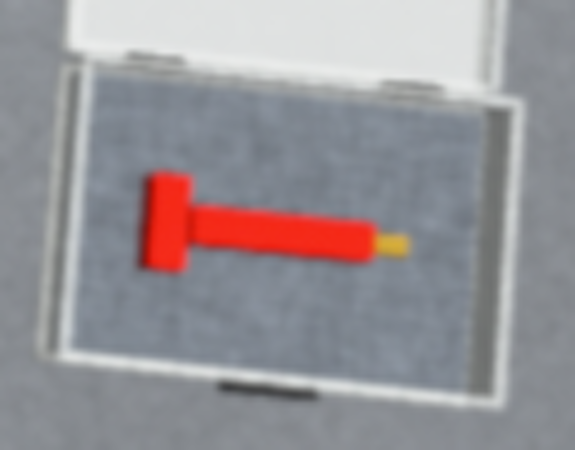

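The tool lies flat and lengthwise, with the bar middle at crop (283,233) against the foam centre at about (280,233), and its top at z 0.022. It is in place. Now blue back: grip and lift.

```bash
python3 -m jog '[1,0,8,0,70, 0,0,12,0,70, 0,0,14,0,70, 0,0,14,0,70, 0,0,12,0,70, 0,0,8,0,70, 0,0,3.5,0,70, 0,0,0,0,70, 0,0,0,0,20, 0,0,0,0,20]'; python3 -m jog '[0,0,0,0,20, 0,0,0,0,20, 0,0,0,0,20, 0,0,0,0,20, 0,0,-3,0,20, 0,0,-6,0,20, 0,0,-10,0,20, 0,0,-12,0,20, 0,0,-12,0,20, 0,0,-17,0,20]'
```

```text
clock: 30.4
eef_pos: [0.519, 0.2637, 0.1425]
ee_rot: [179.9, -0.0, 90.0]
ft_force: [0.4, -0.5, -0.1]
grip_width: 0.0417
grip_force: 0.0
clock: 31.4
eef_pos: [0.5185, 0.2635, 0.2029]
ee_rot: [-180.0, 0.0, 90.0]
ft_force: [-0.2, 0.6, -1.6]
grip_width: 0.0304
grip_force: 59.5
```

```bash
python3 -m jog '[-4,0,0,0,20, -10,0,0,0,20, -17,1,0,0,20, -23,0,0,0,20, -25,0,0,0,20, -25,0,0,0,20, -25,0,0,0,20, -25,0,0,0,20, -25,0,0,0,20, -25,0,0,0,20]'>/dev/null; python3 -m jog '[-25,0,0,0,20, -25,0,0,0,20, -23,0,0,0,20, -17,0,0,0,20, -11,0,0,0,20, -6,0,0,0,20, -2.5,0,0,0,20, 0,0,8,0,20, 0,0,10,0,20, 0,0,12,0,20]'; python3 -m jog '[0,0,10,0,20, 0,0,8,0,20, 0,0,5,0,20, 0,0,2.5,0,20, 0,0,0,0,20, 0,0,0,0,20, 0,0,0,0,20, 0,0,0,0,20, 0,0,0,0,20, 0,0,0,0,20]'
```

```text
clock: 33.4
eef_pos: [0.5196, -0.0493, 0.1709]
ee_rot: [-180.0, -0.0, 90.1]
ft_force: [0.3, 0.4, -1.7]
grip_width: 0.0307
grip_force: 59.7
clock: 34.4
eef_pos: [0.52, -0.05, 0.1466]
ee_rot: [180.0, 0.0, 90.0]
ft_force: [-0.5, 0.2, 2.0]
grip_width: 0.0307
grip_force: 60.1
```

Contact made; I'll release, then go to yellow at (0.5006, 0.351).

```bash
python3 -m jog '[0,0,0,0,20, 0,0,0,0,20, 0,0,0,0,34, 0,0,0,0,45, 0,0,0,0,70, 0,0,0,0,70, 0,0,0,0,70, 0,0,0,0,70, 0,0,-5,0,70, 0,0,-10,0,70]'; python3 -m jog '[0,0,-20,0,70, 0,0,-20,0,70, 0,0,-15,0,70, 10,0,0,0,70, 20,-1,0,0,70, 30,-2,0,0,70, 40,-2,0,0,70, 40,-2,0,0,70, 40,-2,0,0,70, 40,-2,0,0,70]'>/dev/null;  python3 -m jog '[40,-2,0,0,70, 40,-2,0,0,70, 40,-2,0,0,70, 30,-2,0,0,70, 20,0,0,0,70, 11,0,0,0,70, 0,0,0,0,70, 0,0,0,0,70, 0,0,0,0,70, 0,0,0,0,70]'
python3 - <<'E'
from m import *
im,d=grab('top'); print(robot.state()['eef_pos'],'b',cap(im,d,'b',(340,215,400,285)),'y',cap(im,d,'y',(80,170,280,330)))
E
```

```text
clock: 35.4
eef_pos: [0.5193, -0.0499, 0.1615]
ee_rot: [-179.9, -0.0, 90.0]
ft_force: [-0.8, 0.4, 1.0]
grip_width: 0.07
grip_force: 0.0
clock: 37.4
eef_pos: [0.5008, 0.3501, 0.2165]
ee_rot: [180.0, 0.0, 89.9]
ft_force: [0.1, -0.2, -0.0]
grip_width: 0.07
grip_force: 0.0
[0.50082646 0.35020771 0.21656328] b (array([ 0.5199, -0.049 ,  0.1592,  0.0157]), 365) y (array([0.501 , 0.3513, 0.1553, 0.016 ]), 365)
```

```bash
python3 -m jog '[0.5,0,8,0,70, 0,0,12,0,70, 0,0,14,0,70, 0,0,14,0,70, 0,0,12,0,70, 0,0,9,0,70, 0,0,5,0,70, 0,0,0,0,70, 0,0,0,0,20, 0,0,0,0,20]'; python3 -m jog '[0,0,0,0,20, 0,0,0,0,20, 0,0,0,0,20, 0,0,0,0,20, 0,0,-3,0,20, 0,0,-6,0,20, 0,0,-10,0,20, 0,0,-12,0,20, 0,0,-12,0,20, 0,0,-17,0,20]'
```

```text
clock: 38.45
eef_pos: [0.501, 0.3517, 0.143]
ee_rot: [179.9, -0.0, 90.0]
ft_force: [-0.4, -0.2, -0.2]
grip_width: 0.0419
grip_force: 0.0
clock: 39.45
eef_pos: [0.5005, 0.3514, 0.2034]
ee_rot: [-180.0, 0.0, 90.0]
ft_force: [0.1, 1.0, -1.3]
grip_width: 0.0305
grip_force: 59.5
```

```bash
python3 -m jog '[-4,0,0,0,20, -10,1,0,0,20, -17,1,0,0,20, -23,1,0,0,20, -25,1,0,0,20, -25,1,0,0,20, -25,1,0,0,20, -25,1,0,0,20, -25,1,0,0,20, -25,1,0,0,20]'>/dev/null; python3 -m jog '[-25,1,0,0,20, -25,1,0,0,20, -24,1,0,0,20, -19,1,0,0,20, -12,0,0,0,20, -6,0,0,0,20, -3,0,0,0,20, 0,0,8,0,20, 0,0,10,0,20, 0,0,12,0,20]'; python3 -m jog '[0,0,10,0,20, 0,0,8,0,20, 0,0,5,0,20, 0,0,3,0,20, 0,0,0,0,20, 0,0,0,0,20, 0,0,0,0,20, 0,0,0,0,20, 0,0,0,0,20, 0,0,0,0,20]'
```

```text
clock: 41.45
eef_pos: [0.5136, 0.0341, 0.1714]
ee_rot: [-180.0, -0.0, 90.1]
ft_force: [0.5, 1.2, -3.0]
grip_width: 0.0307
grip_force: 59.7
clock: 42.45
eef_pos: [0.5136, 0.0336, 0.1472]
ee_rot: [180.0, 0.0, 90.0]
ft_force: [-4.1, 0.1, 8.0]
grip_width: 0.0309
grip_force: 61.0
```

Contact made; I'll release, back off to the mat side and check.

```bash
python3 -m jog '[0,0,-0.5,0,20, 0,0,0,0,20, 0,0,0,0,34, 0,0,0,0,45, 0,0,0,0,70, 0,0,0,0,70, 0,0,0,0,70, 0,0,0,0,70, 0,0,-5,0,70, 0,0,-10,0,70]'; python3 -m jog '[0,0,-20,0,70, 0,0,-20,0,70, 0,0,-20,0,70, 10,0,-10,0,70, 20,0,0,0,70, 30,0,0,0,70, 40,0,0,0,70, 40,0,0,0,70, 40,0,0,0,70, 40,0,0,0,70]'>/dev/null;  python3 -m jog '[40,0,0,0,70, 20,0,0,0,70, 10,0,0,0,70, 0,0,0,0,70, 0,0,0,0,70, 0,0,0,0,70, 0,0,0,0,70, 0,0,0,0,70, 0,0,0,0,70, 0,0,0,0,70]'
python3 - <<'E'
from m import *
im,d=grab('top'); print('b',cap(im,d,'b',(340,215,400,285)),'y',cap(im,d,'y',(285,225,345,290)))
cv2.imwrite('pics/t4.png',im)
E
```

```text
clock: 43.45
eef_pos: [0.5133, 0.0336, 0.162]
ee_rot: [-179.9, -0.0, 90.0]
ft_force: [-0.4, -0.0, 1.0]
grip_width: 0.0703
grip_force: 0.0
clock: 45.45
eef_pos: [0.5137, 0.3233, 0.232]
ee_rot: [180.0, 0.0, 90.0]
ft_force: [0.8, 0.2, 0.2]
grip_width: 0.0699
grip_force: 0.0
b (array([ 0.5198, -0.049 ,  0.1599,  0.0157]), 364) y (array([0.514 , 0.0335, 0.1586, 0.0158]), 369)
```

View pics/t4.png

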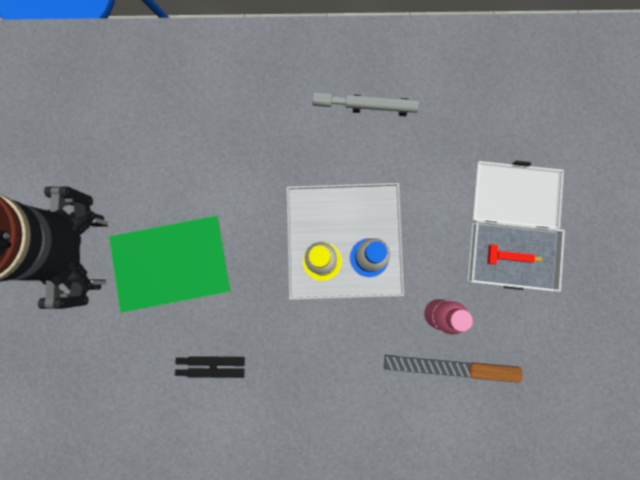

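The picture shows both bottles upright and centred on their own coasters (319,257 and 376,252), the tool in the case at (517,256), and the bystanders unmoved.

```bash
python3 -c "
from bench import robot
print(robot.close_job())"
```

```text
the job is handed in; nothing more can be done
None
```

The job is handed in at about 45 s on the robot clock: both bottles stand on their own coasters, centred within about 2 mm by my measurement; the valve tool lies flat and lengthwise in the case; and the pump, rasp and tire levers look unmoved.

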